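# Clamp a freshly glued bamboo block in the jig and keep the trigger squeezed

### The job

A freshly glued bamboo block sits in the gluing jig. Turn the crank clockwise so the blue vise jaw slides onto the block's side and its red sprung pad is pressed about half-way in; then let go of the crank, pump the orange ratchet trigger against its black handle until the yellow clamp jaw reaches the block and its red pad too is pressed about half-way in, and finish holding the trigger squeezed like that. Never press a pad nearly all the way in (that starves the glue joint), move the jaws and block only by the crank and the trigger, not by hand, and do not disturb the things around the jig.

Things in the scene. Friction and masses are not known exactly. Their poses are not given: they have to be found in the camera images.
- jig: Gluing jig fixed to the table: plywood base 215 x 335 x 12 mm. Origin on the table, z up. In its frame the block's nest is centred at x 0, y +83 mm; the clamp pushes along +y, the vise along -x. Steel fence face at y +110 mm, fixed vise jaw face at x -32 mm. Apart from the two grip posts and the crank knob nothing on it is over 59 mm high.
- block: Workpiece: two bamboo halves just glued, 60 mm (x) x 50 mm (y) x 40 mm high, about 0.1 kg, loose on the jig base (which is 12 mm thick) in the nest. Origin at the centre of its underside; axes like the jig's. It has 1 to 4 mm of play to the fence and the fixed jaw.
- crank_axis (a point): Point on the crank's vertical axis, level with the middle of the knob (86 mm above the table), at jig x 125, y 83 mm. The grey gearbox below is 60 x 60 mm, top 48 mm high.
- crank_pin (a point): Middle of the crank's black upright knob, a freely rolling cylinder 16 mm in diameter from 60 to 105 mm above the table, 30 mm from the crank axis. The flat steel crank arm below it has its top 58 mm above the table.
- crank (a joint): Crank angle, rad, grows clockwise seen from above, 0 to 9.9. The vise jaw closes 3.8 mm per rad (24 mm a turn); it stays where it is left (friction 0.07 N m, so about 3 to 4 N at the knob).
- vise_pad: Red pad of the vise, 40 mm wide, 32 mm high, 8 mm thick, on a brass plunger in front of the blue vise jaw. Origin at the centre of its face. At the start 10 to 22 mm from the block.
- vise_face (a point): Centre of the vise pad's face.
- vise_spring (a joint): How far the vise pad is pressed back into its jaw, m: 0 free, 0.014 fully in (about 0.007 is half-way; the 14 mm space between pad and jaw closes). Spring 1 N per mm.
- trigger_grip: Orange upright trigger post, 22 mm wide (jig x) and 10 mm thick (jig y), from 54 to 120 mm above the table. Origin at the middle of its foot. It slides along jig +y towards the black handle post. Relaxed, the two posts measure 42 mm over their outer faces; fully squeezed 24 mm.
- trigger_mid (a point): Middle of the trigger post, 90 mm above the table.
- handle_mid (a point): Middle of the fixed black handle post (same size, 32 mm further along jig +y than the relaxed trigger), at jig x 0, y -105 mm, 90 mm above the table. Both posts stand on the grey clamp housing (44 x 130 mm, top 55 mm high).
- trigger (a joint): Trigger travel, m: 0 relaxed, 0.018 fully squeezed; springs back (2.5 to 4.5 N). The ratchet (7 mm teeth) carries the jaw along 1 to 1 after up to 7 mm of lost motion; a full stroke after a full release gains 14 mm. On release the jaw stays while its pad is pressed under about 3.5 mm; pressed more, the jaw springs back when the trigger is let go (no lock).
- clamp_jaw (a joint): Travel of the yellow clamp jaw along jig +y, m. Bar friction 3 to 4 N.
- clamp_block: The yellow clamp jaw itself, 44 x 20 x 43 mm, behind its pad, top 56 mm above the table. Its origin moves with it: at table height, 44 mm ahead (jig +y) of its centre.
- clamp_pad: Red pad of the clamp, like the vise pad, on a brass plunger in front of the yellow jaw. Origin at the centre of its face. At the start 30 to 68 mm from the block.
- clamp_face (a point): Centre of the clamp pad's face, 34 mm above the table.
- clamp_spring (a joint): How far the clamp pad is pressed back into its jaw, m: 0 free, 0.014 fully in (about 0.007 is half-way). Spring 1 N per mm.
- coasters: Bystander: two round ceramic coasters stacked on the bamboo tray, 96 mm across.
- thermometer: Bystander: white digital thermometer on the bamboo tray, 135 mm long.
- cup: Bystander: stainless steel cup, 85 mm high, left of the jig.
- pill_pot: Bystander: blue silicone pill pot, 40 mm high, left of the jig.
- glue_bottle: Bystander: yellow glue bottle, 120 mm high, left of the jig.
There are look-alikes about, which are no part of the job. There is more than one size of the block; the one meant has the size given above.

How it is judged:
On the way, in this order (a step that is already met when the one before it is completed fails the run):
1. the vise pad bears on the block, pressed about half-way in, and the crank is let go (value of joint vise_spring between 0.0035 and 0.0105 m and contact force between vise_pad and block above 2 N and distance between the grasp point and crank_pin above 0.06 m), for 0.2 s.
2. the trigger, squeezed by the fingers, has brought the clamp pad onto the block (value of joint clamp_spring above 0.0015 m and contact force between clamp_pad and block above 1 N and contact force between the fingers and trigger_grip above 1 N), for 0.2 s.
At the end, for the whole second after the job is handed in: The fingers still push the trigger with over 1.5 N; the clamp pad presses the block with over 2.5 N and is 4 to 10 mm in; the vise pad presses the block with over 2 N and is 3.5 to 10.5 mm in; the block lies flat in its nest, within 8 mm across and 10 mm along and 0.1 rad (value of joint vise_spring between 0.0035 and 0.0105 m and contact force between vise_pad and block above 2 N and value of joint clamp_spring between 0.004 and 0.01 m and contact force between clamp_pad and block above 2.5 N and contact force between the fingers and trigger_grip above 1.5 N and x of block in the frame of jig between -0.008 and 0.008 m and y of block in the frame of jig between 0.073 and 0.093 m and z of block in the frame of jig below 0.016 m and angle between block's own z axis and vertical below 0.1 rad and angle between the x axis of block and the x axis of jig, either way round below 0.1 rad); the arm keeps its last pose, push and grip.
It fails at once if a pad is pressed nearly all the way in (over 12.5 mm) (value of joint any of vise_spring, clamp_spring above 0.0125 m).
It fails at once if a jaw's pad, the clamp jaw or the block is pushed by hand (contact force between any of the arm, the fingers and clamp_block above 3 N or contact force between any of the arm, the fingers and clamp_pad above 3 N or contact force between any of the arm, the fingers and vise_pad above 3 N or contact force between any of the arm, the fingers and block above 3 N).
It fails at once if a bystander is moved by over 30 mm (distance of any of coasters, thermometer, cup, pill_pot, glue_bottle from where it was at the start of the episode above 0.03 m).
It also fails if it takes over 72 s, if anything falls off the work surface, if the arm or the gripper's body presses on something with over 40 N, if the wrist force passes 120 N, or if a joint passes its speed limit or range.

### The arm

A 6-joint arm with a two-finger parallel gripper is mounted at the origin on the work surface. World frame = base frame: x ahead of the robot, y to its left, z up, the work surface at z = 0. Lengths are in m, angles in rad, forces in N, time in s.
With the tool pointing down it reaches from about 0.375 to 0.975 m from the base axis. Payload 3.8 kg.
Tool frame: the origin (TCP) lies on the centre line of the jaws, within the pads' length; the fingertips stand 22 mm ahead of it and the grasp point (between the pads) lies 3 mm ahead of it; y points along the fingers, z is the direction in which the jaws open and shut, and the axes are right-handed (so a half turn about y gives the same grasp; the last joint's range is limited). The gripper opens to 85 mm and grips with 20 to 120 N. Pads are 22 mm wide; open, the fingers measure 114 mm over their backs; the gripper's body (76 mm by 85 mm) begins 54 mm behind the grasp point. The pads swing forward as they close: fully open they stand 13 mm farther back than shut.
Start: joints at [-1.347, 0.264, 1.604, -0, 1.274, -0.037], TCP at [0.174, -0.652, 0.253] pointing down, gripper open.
Joint ranges: [-2.63, 2.63], [-0.94, 2.18], [0.31, 2.57], [-1.31, 4.45], [0, 2.66], [-2.55, 2.55]. Speed limits (rad/s): [2.57, 2.57, 3.14, 3.14, 3.14, 3.14].

### API

Orientations are given as a rotation vector (axis times angle).
In Python, from station import arm gives the robot as it stands. Calls block until the motion is done:
- arm.move_pose(position, orientation): joint-space move of the TCP to a pose.
- arm.move_l(position, attitude=None, max_speed=0.15, contact_N=None): straight line of the TCP; attitude=None keeps the orientation; max_speed is the mean speed in m/s. With contact_N (N) it stops when the force on the tool has changed by that much, and returns True; else False.
- arm.move_j(angles): joint-space move.
- arm.gripper_to(opening, strength=None): finger opening in m; strength is the grip in N (None keeps the last); returns when the fingers have stopped.
- arm.sleep(seconds).
- arm.solve_ik(position, orientation): joint angles nearest the present ones, or None.
- arm.snapshot(name): name is "side" or "top" or "wrist"; returns the picture (480x640x3 uint8, blue, green, red); there is no depth.
- arm.camera_info(name): a dict with "K" (3x3 intrinsics, pixels), "origin" and "orientation" of the camera in the world; the wrist camera has in their place "T_tool_cam" (4x4, takes a point from camera to tool coordinates, whose origin is the TCP and whose axes are the tool frame's). Camera axes: x right, y down, z forward; pixel columns grow to the right and rows downward; lengths in m; the calibration is good to about 2 mm. A picture is of the moment at which its call begins: read the wrist's pose just before it. camera_info takes no time and is no camera call.
A pose or a line that the arm cannot do raises arm.Unreachable and nothing moves.
- arm.hand_in(): hands the job in, once; it reports no verdict.
Readings, each from a call of its own:
- arm.get_t(): time.
- arm.get_q(): joint angles.
- arm.get_qvel(): joint speeds.
- arm.get_effort(): joint torques, N m.
- arm.get_position(): TCP position.
- arm.get_ee_rot(): TCP orientation.
- arm.get_wrist_force(): force on the tool from outside, world axes, zero at the start.
- arm.get_torque(): the same for the moment, N m.
- arm.get_opening(): finger opening in m.
Only numpy, scipy, OpenCV 4.12 (cv2) and the standard library are available. Lean on these libraries where they do the work, as an engineer would, in place of code of your own. Each camera call takes 0.05 s, during which the arm holds its last target.

## Working session

There is one attempt and no reset: what is moved stays moved. The work goes in short steps, each a Python script; the robot and the scene stay as the last script left them, time stands still between calls to the robot, and variables do not carry over. Pictures are saved under pics/ and viewed, and the job is handed in when it is done.

```bash
mkdir -p pics; ls; python3 - <<'E'
from station import arm
import cv2, numpy as np
print(arm.get_t())
for n in ["side","top","wrist"]:
    im=arm.snapshot(n); cv2.imwrite(f"pics/a_{n}.png",im)
    c=arm.camera_info(n); print(n,{k:np.round(v,4).tolist() if not isinstance(v,str) else v for k,v in c.items()})
print(arm.get_position(),arm.get_ee_rot(),arm.get_opening())
E
```

```text
pics
0.0
side {'K': [[455.2308, 0.0, 315.5826], [0.0, 455.2308, 239.2588], [0.0, 0.0, 1.0]], 'origin': [0.187, 0.5999, 0.9308], 'orientation': [-0.7206, 2.6881, -0.9822]}
top {'K': [[469.9009, 0.0, 316.5797], [0.0, 469.9009, 235.7784], [0.0, 0.0, 1.0]], 'origin': [0.3673, -0.04, 1.098], 'orientation': [-2.1254, 2.1152, -0.1968]}
wrist {'K': [[390.7608, 0.0, 320.5337], [0.0, 390.7608, 237.3617], [0.0, 0.0, 1.0]], 'T_tool_cam': [[0.0, 0.9652, 0.2614, -0.0669], [-0.0016, -0.2614, 0.9652, -0.1193], [1.0, -0.0004, 0.0016, 0.0], [0.0, 0.0, 0.0, 1.0]]}
[ 0.17392289 -0.65165724  0.25224591] [-0.27328246  2.084197   -2.08052614] 0.08563103245165242
```

View pics/a_top.png

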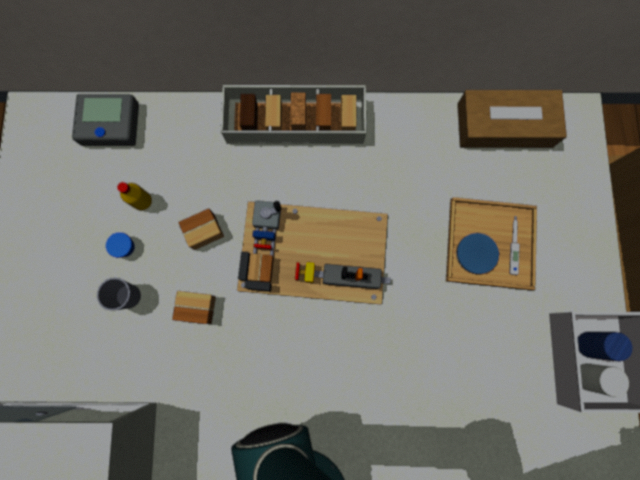

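View pics/a_side.png

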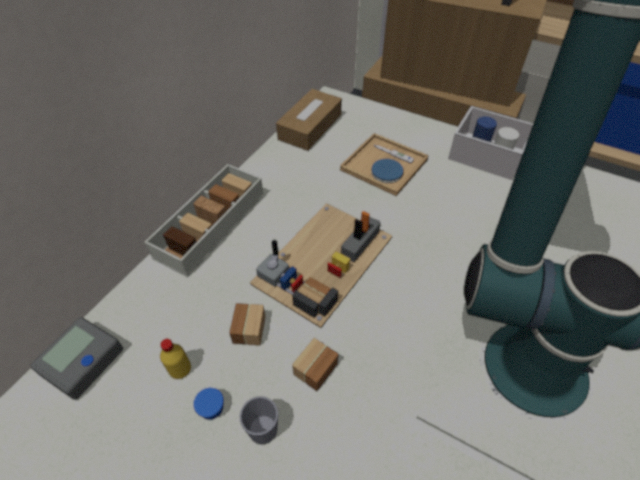

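The top view shows the jig at (238–388, 201–303). The block in its nest is at about (258,268), the crank at about (270,210) and the posts at about (355,272). Look-alikes for the block are the loose blocks at (201,228) and (193,307) and the ones in the tray at (298,110). I choose the one in the jig nest and will check it in a close crop.

```bash
cat > h.py <<'E'
from station import arm
import numpy as np, cv2
from scipy.spatial.transform import Rotation as R
def cam(n):
    c=arm.camera_info(n); K=np.array(c["K"])
    if n=="wrist":
        T=np.eye(4);T[:3,:3]=R.from_rotvec(arm.get_ee_rot()).as_matrix();T[:3,3]=arm.get_position()
        T=T@np.array(c["T_tool_cam"]); return K,T[:3,:3],T[:3,3]
    return K,R.from_rotvec(c["orientation"]).as_matrix(),np.array(c["origin"])
def onz(px,z,C):
    K,Rm,o=C; d=Rm@np.linalg.solve(K,[px[0],px[1],1.]); return o+d*(z-o[2])/d[2]
def proj(p,C):
    K,Rm,o=C; q=K@(Rm.T@(np.array(p)-o)); return q[:2]/q[2]
def tri(a,Ca,b,Cb):
    A=[];B=[]
    for px,(K,Rm,o) in ((a,Ca),(b,Cb)):
        d=Rm@np.linalg.solve(K,[px[0],px[1],1.]);d/=np.linalg.norm(d);P=np.eye(3)-np.outer(d,d);A.append(P);B.append(P@o)
    return np.linalg.lstsq(np.vstack(A),np.hstack(B),rcond=None)[0]
E
python3 - <<'E'
from h import *
im=cv2.imread('pics/a_top.png');c=im[190:315,225:400];cv2.imwrite('pics/a_topc.png',cv2.resize(c,None,fx=4.5,fy=4.5,interpolation=cv2.INTER_CUBIC))
C=cam("top")
P=[onz(p,.012,C) for p in [(248,201),(388,211),(382,303),(238,293)]]
print(np.round(P,4)); 
for i in range(4): print(np.linalg.norm(P[i]-P[(i+1)%4]))
print(np.mean(P,axis=0))
E
```

```text
[[ 0.6591  0.1293  0.012 ]
 [ 0.6359 -0.2043  0.012 ]
 [ 0.4192 -0.1855  0.012 ]
 [ 0.4404  0.1452  0.012 ]]
0.3343952577681348
0.2175205753870304
0.3313629218748745
0.21927249412591385
[ 0.53864197 -0.0288323   0.012     ]
```

View pics/a_topc.png

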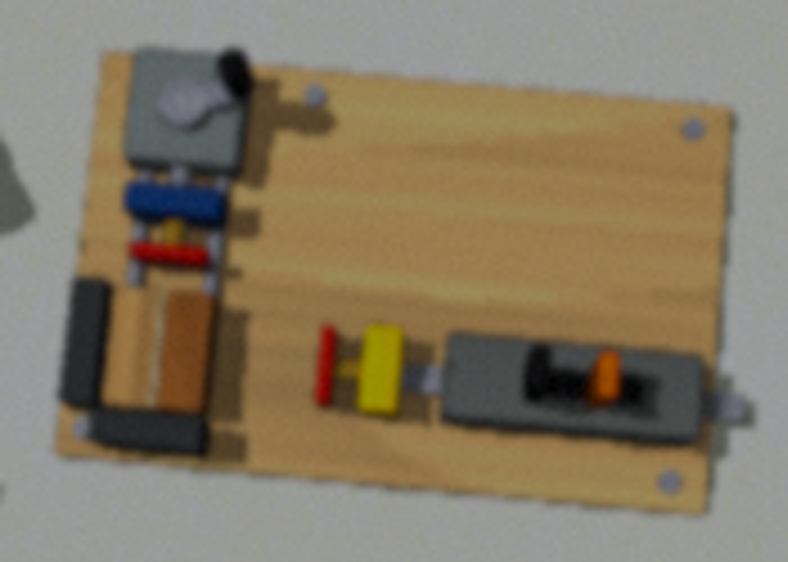

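View pics/a_wrist.png

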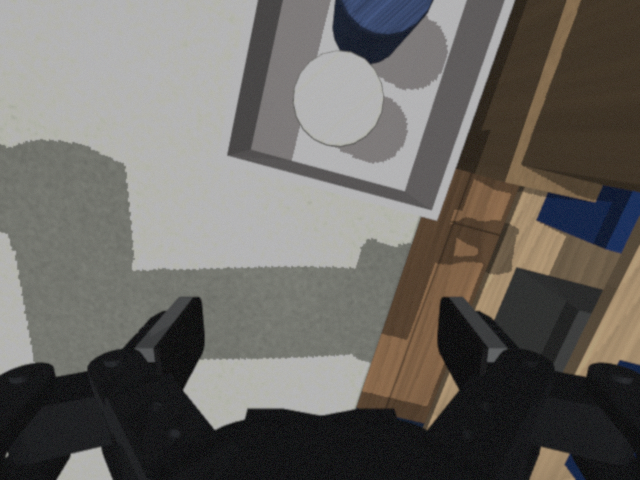

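```bash
python3 - <<'E'
from h import *
yaw=-0.067
jx=np.array([np.cos(yaw),np.sin(yaw),0]);jy=np.array([-np.sin(yaw),np.cos(yaw),0])
print(R.from_rotvec(arm.get_ee_rot()).as_matrix().round(3))
C=cam("top")
s=lambda u,v:(225+u/4.5,190+v/4.5)
ax=onz(s(188,103),.060,C);h=onz(s(538,355),.12,C);t=onz(s(607,358),.12,C)
print("axis",ax,"handle",h,"trig",t, "rel",[(h-ax)@jx,(h-ax)@jy],np.dot(h-t,jy))
o1=h-(-.105)*jy; o2=ax-.125*jx-.083*jy; print(o1,o2)
Rm=np.column_stack([jx,[0,0,-1],jy]); rv=R.from_matrix(Rm).as_rotvec()
for dx,dy,z in [(0.05,0.06,.25),(0.06,0.07,.2),(0,-.1,.25)]:
    p=(o1+o2)/2+dx*jx+dy*jy; p[2]=z; print(p,arm.solve_ik(p,rv),arm.solve_ik(p,R.from_matrix(np.column_stack([-jx,[0,0,-1],-jy])).as_rotvec()))
E
```

```text
[[-0.966 -0.     0.258]
 [-0.258  0.002 -0.966]
 [-0.    -1.    -0.002]]
axis [0.6184614  0.07823315 0.06      ] handle [ 0.48434354 -0.09427759  0.12      ] trig [ 0.48309622 -0.12630366  0.12      ] rel [np.float64(-0.12226737386325583), np.float64(-0.18110285984776894)] 0.032037720575458485
[0.49137328 0.01048683 0.12      ] [0.48818502 0.00378811 0.06      ]
[0.54368396 0.06365536 0.25      ] [ 7.10472572e-02  2.48688641e-02  1.88180807e+00 -4.44089210e-16
  1.23491572e+00 -1.43274907e+00] [ 7.10472572e-02  2.48688641e-02  1.88180807e+00 -4.44089210e-16
  1.23491572e+00  1.70884358e+00]
[0.55433102 0.07296342 0.2       ] [ 8.63223360e-02  8.60038367e-02  1.91265925e+00 -4.44089210e-16
  1.14292956e+00 -1.41747399e+00] [ 8.63223360e-02  8.60038367e-02  1.91265925e+00 -4.44089210e-16
  1.14292956e+00  1.72411866e+00]
[ 0.48308416 -0.09263816  0.25      ] [-2.40107059e-01 -8.49353795e-02  1.98845480e+00 -4.44089210e-16
  1.23807324e+00 -1.74390339e+00] [-0.24010706 -0.08493538  1.9884548   0.          1.23807324  1.39768927]
```

```bash
cat >> h.py <<'E'
yaw=-0.067
jx=np.array([np.cos(yaw),np.sin(yaw),0]);jy=np.array([-np.sin(yaw),np.cos(yaw),0])
RA=R.from_matrix(np.column_stack([jx,[0,0,-1],jy])).as_rotvec()
O=np.array([0.4898,0.007,0])
def J(x,y,z): return O+x*jx+y*jy+np.array([0,0,z])
def toJ(p): d=np.array(p)-O; return np.array([d@jx,d@jy,d[2]])*1000
E
python3 - <<'E'
from h import *
arm.move_pose(J(.14,.02,.27),RA)
C=cam("wrist");im=arm.snapshot("wrist");cv2.imwrite('pics/b_wrist.png',im);np.savez('pics/b.npz',K=C[0],R=C[1],o=C[2])
print(arm.get_t(),toJ(arm.get_position()),toJ(C[2]),arm.get_wrist_force())
E
```

```text
3.05 [140.11356494  19.11566515 269.94782748] [ 74.56896109  19.44547076 389.23355944] [-0.76758337 -0.40355099  0.24845197]
```

View pics/b_wrist.png

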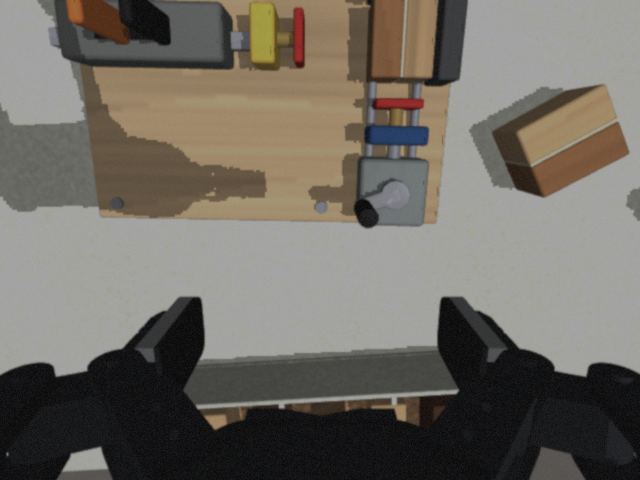

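```bash
python3 - <<'E'
from h import *
d=np.load('pics/b.npz');C=(d['K'],d['R'],d['o'])
im=cv2.imread('pics/b_wrist.png')
e=lambda u,v,z:toJ(onz((u,v),z,C)).round(1)
print("corners",e(100,216,.012),e(437,223,.012))
print("hub",e(397,193,.06),"gearbox corners",[e(*p,.048) for p in [(361,157),(428,157),(426,225),(358,223)]])
g=cv2.cvtColor(im,cv2.COLOR_BGR2HSV)
def blobs(m,name):
    n,l,s,c=cv2.connectedComponentsWithStats(m.astype(np.uint8))
    for i in range(1,n):
        if s[i,4]>60: print(name,s[i],c[i].round(1))
top=np.zeros(im.shape[:2],bool);top[:260]=1
blobs((g[...,0]<8)&(g[...,1]>180)&(g[...,2]>90)&top,"red")
blobs((g[...,0]>22)&(g[...,0]<33)&(g[...,1]>180)&top,"yel")
blobs((g[...,0]>105)&(g[...,0]<125)&(g[...,1]>150)&(g[...,2]>50)&top,"blue")
blobs((g[...,0]>8)&(g[...,0]<18)&(g[...,1]>220)&(g[...,2]>150)&top,"orange")
blobs((im.max(2)<45)&top,"black")
cv2.imwrite('pics/b_c.png',cv2.resize(im[60:235,330:460],None,fx=4,fy=4,interpolation=cv2.INTER_CUBIC)[:600])
E
```

```text
corners [ 155.4 -198.9   12. ] [162.8 134.   12. ]
hub [125.4  83.6  60. ] gearbox corners [array([96.3, 53.5, 48. ]), array([ 96.3, 110.9,  48. ]), array([156.2, 113.4,  48. ]), array([154.3,  52.4,  48. ])]
red [294   9   9  53 268] [298.3  35.5]
red [376  99  46   9 222] [398.  103.4]
blue [369 127  58  17 848] [397.3 134.9]
black [ 118    0   53   45 1712] [144.5  20.8]
black [425   0  30  85 625] [438.3  47.1]
black [224  20   8  24  78] [227.5  30.1]
black [ 72  58 160  10 753] [152.7  63.5]
black [508 164  31  30 243] [521.  178.4]
black [354 198  24  29 458] [365.3 212.9]
```

```bash
python3 - <<'E'
import cv2
im=cv2.imread('pics/b_wrist.png')
cv2.imwrite('pics/b_d.png',cv2.resize(im[0:150,330:480],None,fx=4,fy=4,interpolation=cv2.INTER_CUBIC))
E
```

```text
(no output)
```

View pics/b_c.png

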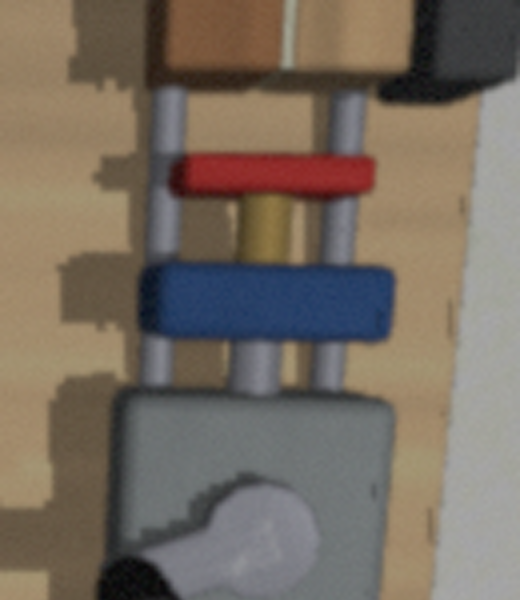

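View pics/b_d.png

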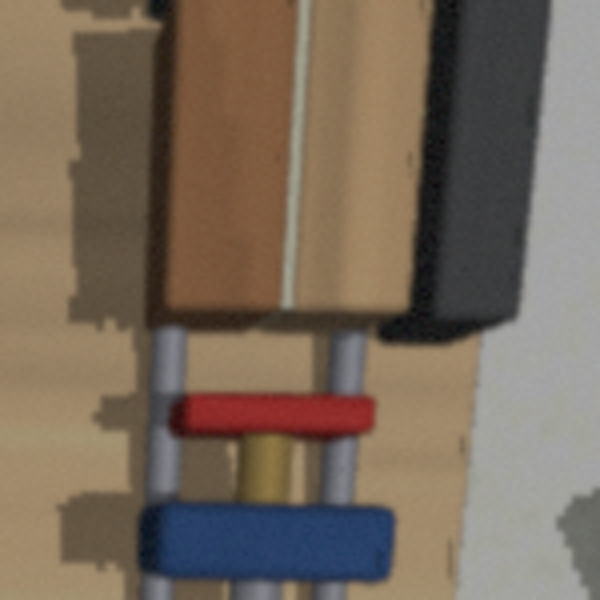

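```bash
python3 - <<'E'
from h import *
d=np.load('pics/b.npz');CW=(d['K'],d['R'],d['o']);CT=cam("top")
def edge_rows(im,cols,r0,r1,sat=True):  # largest saturation step between rows
    s=cv2.GaussianBlur(cv2.cvtColor(im,cv2.COLOR_BGR2HSV)[...,1].astype(float),(3,3),0)
    out=[]
    for c in cols:
        g=np.abs(np.gradient(s[r0:r1,c]));i=int(g.argmax());w=g[max(0,i-2):i+3];out.append((c,r0+max(0,i-2)+(w*np.arange(len(w))).sum()/w.sum()))
    return np.array(out,float)
def fit(pts,C,name):
    P=np.array([toJ(onz(p,.012,C)) for p in pts])
    for _ in range(4):
        k=np.polyfit(P[:,1],P[:,0],1);r=P[:,0]-np.polyval(k,P[:,1]);P=P[abs(r)<max(1,1.5*r.std())]
    print(name,"slope",k[0].round(4),"x at y=-30",np.polyval(k,-30).round(1),len(P),r.std().round(2))
w=cv2.imread('pics/b_wrist.png');t=cv2.imread('pics/a_top.png')
fit(edge_rows(w,range(130,345,3),205,235),CW,"wrist far edge")
fit(edge_rows(t,range(300,380,2),195,220),CT,"top far edge")
fit(edge_rows(t,range(245,375,2),285,312),CT,"top near edge")
def edge_cols(im,rows,c0,c1):
    return edge_rows(im.transpose(1,0,2).copy(),rows,c0,c1)[:,::-1]
def fitx(pts,C,name):
    P=np.array([toJ(onz(p,.012,C)) for p in pts])
    for _ in range(4):
        k=np.polyfit(P[:,0],P[:,1],1);r=P[:,1]-np.polyval(k,P[:,0]);P=P[abs(r)<max(1,1.5*r.std())]
    print(name,"slope",k[0].round(4),"y at x=60",np.polyval(k,60).round(1),len(P),r.std().round(2))
fitx(edge_cols(w,range(90,210,2),425,465),CW,"wrist left edge")
fitx(edge_cols(w,range(90,210,2),80,115),CW,"wrist right edge")
fitx(edge_cols(t,range(225,290,2),375,392),CT,"top right")
E
```

```text
wrist far edge slope 0.0216 x at y=-30 159.5 72 0.1
top far edge slope 0.0197 x at y=-30 157.3 39 0.19
top near edge slope -0.1426 x at y=-30 -42.7 42 6.96
wrist left edge slope -0.1796 y at x=60 134.1 31 2.32
wrist right edge slope -0.0209 y at x=60 -197.1 56 0.11
top right slope -0.0241 y at x=60 -198.0 25 0.3
```

```bash
python3 - <<'E'
from h import *
d=np.load('pics/b.npz');C=(d['K'],d['R'],d['o'])
W=[onz(p,.048,C) for p in [(361,157),(428,157),(426,225),(358,223)]];gc=np.mean(W,axis=0)
hub=onz((397,193),.06,C);kn=onz((365.3,212.9),.085,C)
y=-0.088;jx=np.array([np.cos(y),np.sin(y),0]);jy=np.array([-np.sin(y),np.cos(y),0])
print("gearbox c",gc,"hub",hub)
O=(gc+hub)/2-.125*jx-.083*jy;O[2]=0
print("O",O)
s=open('h.py').read().replace("yaw=-0.067","yaw=-0.088").replace("O=np.array([0.4898,0.007,0])","O=np.array(%s)"%O.round(4).tolist());open('h.py','w').write(s)
E
python3 - <<'E'
from h import *
d=np.load('pics/b.npz');C=(d['K'],d['R'],d['o']);CT=cam("top")
e=lambda u,v,z:toJ(onz((u,v),z,C)).round(1)
print("base far edge mid",e(260,219.5,.012),"rt",e(94,150,.012))
print("gear",[e(*p,.048) for p in [(361,157),(428,157),(426,225),(358,223)]])
for z in (.06,.083,.105): print("knob blob",z,e(365.3,212.9,z), e(368,207,z))
print("block top near corners",e(371.5,78,.052),e(433,77,.052),"at top",e(375,0,.052),e(437,0,.052))
print("pad front/back",e(398,99.2,.05),e(398,108.3,.05),"jaw blue front",e(398,127,.055),e(398,144,.055))
print("clamp pad",e(294,36,.05),e(304,36,.05),"jaw",e(251,36,.056),e(278,36,.056))
s=lambda u,v:(225+u/4.5,190+v/4.5)
print("top: handle",toJ(onz(s(538,355),.12,CT)),"trig",toJ(onz(s(607,358),.12,CT)),"hub",toJ(onz(s(188,103),.06,CT)))
print("wrist handle/trig tops", [proj(J(0,yy,.12),C).round(0) for yy in(-.105,-.137)])
E
```

```text
gearbox c [0.62080739 0.08094138 0.048     ] hub [0.62056209 0.08200406 0.06      ]
O [0.48887385 0.0097797  0.        ]
base far edge mid [161.  -40.5  12. ] rt [  97.  -195.8   12. ]
gear [array([96.2, 52.8, 48. ]), array([ 95.1, 110.2,  48. ]), array([154.9, 113.9,  48. ]), array([154.3,  52.9,  48. ])]
knob blob 0.06 [142.5  57.5  60. ] [137.3  59.6  60. ]
knob blob 0.083 [137.8  54.8  83. ] [133.   56.7  83. ]
knob blob 0.105 [133.3  52.2 105. ] [128.8  53.9 105. ]
block top near corners [33.5 57.9 52. ] [ 31.8 107.3  52. ] at top [-22.4  57.6  52. ] [-23.3 105.2  52. ]
pad front/back [49.  80.8 50. ] [56.1 81.3 50. ] jaw blue front [71.  81.4 55. ] [84.6 82.4 55. ]
clamp pad [ 3.5 -4.6 50. ] [ 3.4  3.3 50. ] jaw [  5.4 -37.5  56. ] [  5.  -16.6  56. ]
top: handle [   4.60818325 -104.07531116  120.        ] trig [   6.18035136 -136.08707697  120.        ] hub [123.04571761  79.55504311  60.        ]
wrist handle/trig tops [array([123.,  -1.]), array([70., -2.])]
```

```bash
python3 - <<'E'
from h import *
p=toJ(onz((365.3,212.9),.083,(lambda d:(d['K'],d['R'],d['o']))(np.load('pics/b.npz'))))
a=np.arctan2(p[1]-83,p[0]-125);print(np.degrees(a))
k=np.array([.125+.03*np.cos(a),.083+.03*np.sin(a)])
arm.gripper_to(.055,20)
arm.move_pose(J(k[0],k[1],.15),RA)
f0=arm.get_wrist_force()
hit=arm.move_l(J(k[0],k[1],.088),None,.08,contact_N=8)
print(hit,arm.get_t(),toJ(arm.get_position()),arm.get_wrist_force()-f0)
cv2.imwrite('pics/c_w.png',arm.snapshot("wrist"))
arm.gripper_to(.0,20)
print(arm.get_opening(),arm.get_t(),toJ(arm.get_position()),arm.get_wrist_force()-f0)
C=cam("wrist");cv2.imwrite('pics/c_w2.png',arm.snapshot("wrist"));np.savez('pics/c.npz',K=C[0],R=C[1],o=C[2])
E
```

```text
-65.58902283486964
False 4.95 [137.80603488  55.77818097  88.30075945] [-0.59453566  0.02107187 -1.06859192]
0.015559885928247402 5.4333 [137.8967727   55.116052    88.63116358] [-1.07163305 -3.74791316  1.44253707]
```

View pics/c_w2.png

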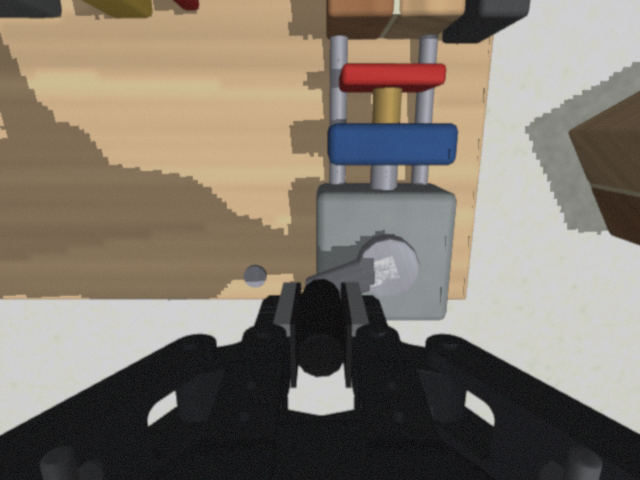

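The knob at (320,320) is held between the pads, with the opening at 15.6 mm. The hub is at (387,266), the red pad at (393,77) and the block's near edge at row ~37.

```bash
cat >> h.py <<'E'
def pic(name):
    C=cam("wrist");im=arm.snapshot("wrist");cv2.imwrite(f'pics/{name}.png',im);np.savez(f'pics/{name}.npz',K=C[0],R=C[1],o=C[2]);return im,C
def gaps(im,C):
    g=cv2.cvtColor(im,cv2.COLOR_BGR2HSV);k=im.shape[0]//2+60
    out={}
    for n,m in (("red",((g[...,0]<8)|(g[...,0]>172))&(g[...,1]>150)&(g[...,2]>70)),("blue",(g[...,0]>105)&(g[...,0]<125)&(g[...,1]>140)&(g[...,2]>45))):
        m=m.copy();m[k:]=0;m[:,:330-140]=0
        nn,l,s,c=cv2.connectedComponentsWithStats(m.astype(np.uint8))
        # choose the component whose jig position is on the vise line
        b=None
        for i in range(1,nn):
            if s[i,4]<150: continue
            P=toJ(onz(c[i],.05,C))
            if abs(P[1]-83)<15 and 20<P[0]<105 and (b is None or s[i,4]>s[b,4]): b=i
        if b is None: continue
        cc=int(round(c[b][0]));rows=[]
        rs=[np.where(l[:,q]==b)[0] for q in range(cc-12,cc+13)]
        r0=np.median([r.min() for r in rs])-.5;r1=np.median([r.max() for r in rs])+.5
        out[n]=(toJ(onz((cc,r0),.05 if n=="red" else .055,C))[0].round(1),toJ(onz((cc,r1),.05 if n=="red" else .055,C))[0].round(1),(r0,r1))
    return out
def crank(a0,a1,c,r,z=.088,step=.3,speed=.08):
    n=max(1,int(np.ceil(abs(a1-a0)/step)))
    for a in np.linspace(a0,a1,n+1)[1:]:
        arm.move_l(J(c[0]+r*np.cos(a),c[1]+r*np.sin(a),z),None,speed)
E
python3 - <<'E'
from h import *
d=np.load('pics/c.npz');C=(d['K'],d['R'],d['o']);im=cv2.imread('pics/c_w2.png')
print("hub",toJ(onz((387,266),.06,C)),"gear front",toJ(onz((387,186),.048,C)),toJ(onz((318,187),.048,C)),toJ(onz((455,193),.048,C)))
print(gaps(im,C),"block edge",toJ(onz((395,37),.012,C))[0],toJ(onz((395,30),.052,C))[0],"tcp",toJ(arm.get_position()))
cv2.imwrite('pics/c_c.png',cv2.resize(im[0:180,310:490],None,fx=3.3,fy=3.3,interpolation=cv2.INTER_CUBIC))
E
```

```text
hub [124.58474646  81.73000005  60.        ] gear front [94.19549286 82.30396546 48.        ] [94.61726911 54.06540395 48.        ] [ 97.06331181 110.37400651  48.        ]
{'red': (np.float64(48.2), np.float64(56.2), (np.float64(63.5), np.float64(86.5))), 'blue': (np.float64(70.1), np.float64(84.6), (np.float64(124.5), np.float64(163.5)))} block edge 31.219456566944988 37.29920395523989 tcp [137.87948941  55.141389    88.63944092]
```

View pics/c_c.png

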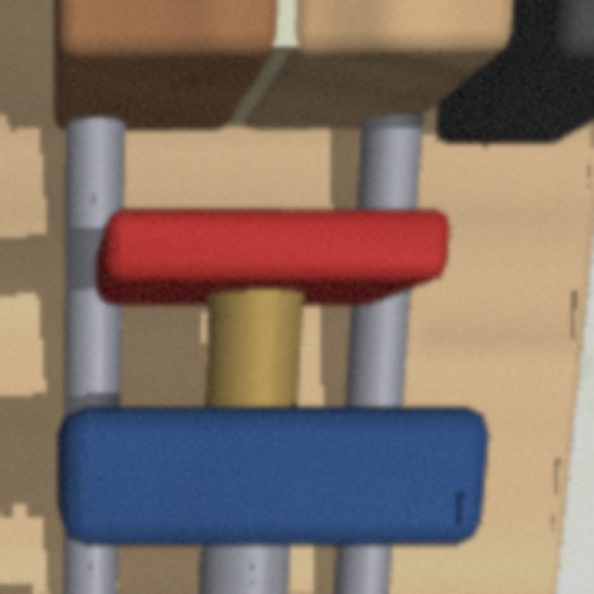

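```bash
python3 - <<'E'
from h import *
c=(.1248,.0824);a0=np.arctan2(.0551-c[1],.1379-c[0]);t=arm.get_t();print(a0)
for i in range(3):
    crank(a0-.5*i,a0-.5*(i+1),c,.03,step=.25); p=toJ(arm.get_position());print(arm.get_t()-t,arm.get_wrist_force().round(1),arm.get_opening(),np.hypot(p[0]-124.8,p[1]-82.4))
im,C=pic('d1');print(gaps(im,C))
E
```

```text
-1.1233954417884082
0.5 [0.9 2.  5. ] 0.015388231198675705 29.2739763583699
1.0 [2.7 5.2 3.4] 0.01586403270950777 28.407370729409198
1.5 [6.7 3.6 0.6] 0.015523895488069237 27.908508862019914
{'red': (np.float64(41.2), np.float64(49.4), (np.float64(146.5), np.float64(167.5))), 'blue': (np.float64(61.8), np.float64(78.2), (np.float64(200.5), np.float64(240.5)))}
```

View pics/d1.png

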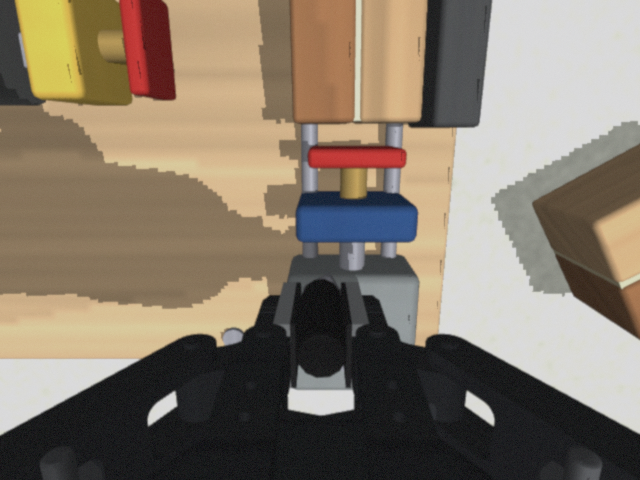

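```bash
python3 - <<'E'
from h import *
c=(.1248,.0824);a0=-1.1234-1.5;t=arm.get_t()
for i in range(6):
    crank(a0-.5*i,a0-.5*(i+1),c,.03,step=.25); p=toJ(arm.get_position());print(arm.get_t()-t,arm.get_wrist_force().round(1),arm.get_opening(),np.hypot(p[0]-124.8,p[1]-82.4))
im,C=pic('d2');print(gaps(im,C))
E
```

```text
0.5 [5.9 0.8 2. ] 0.015224494511424394 27.812227876726777
1.0000000000000009 [ 5.6 -2.3  4. ] 0.015189716175736584 28.414504631314994
1.5000000000000009 [ 1.  -2.4  6.1] 0.01530718884451726 29.244796197094356
2.000000000000001 [0.2 0.5 7.2] 0.01535562816549758 30.272577825821244
2.500000000000001 [1.5 4.3 6.4] 0.015194906904572227 31.26478608371019
3.000000000000001 [5.2 4.3 2.9] 0.015375449920013183 31.991048219899984
{'red': (np.float64(38.9), np.float64(42.1), (np.float64(-0.5), np.float64(9.5))), 'blue': (np.float64(53.9), np.float64(69.7), (np.float64(42.5), np.float64(89.5)))}
```

View pics/d2.png

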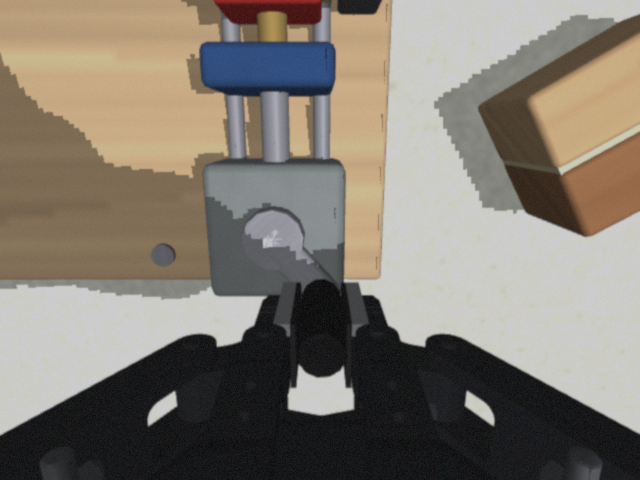

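```bash
python3 - <<'E'
from h import *
c=(.1263,.0837);p=toJ(arm.get_position())/1000;a0=np.arctan2(p[1]-c[1],p[0]-c[0])
print(a0, np.hypot(p[1]-c[1],p[0]-c[0]))
for i in range(3):
    crank(a0-.5*i,a0-.5*(i+1),c,.03,step=.25); p=toJ(arm.get_position());print(arm.get_t(),arm.get_wrist_force().round(1),p.round(1))
im,C=pic('d3');print(gaps(im,C))
E
```

```text
0.6758178449146703 0.0300204498629254
10.5833 [2.7 1.8 4.1] [156.5  89.3  88.6]
11.0833 [ 3.3 -1.7  5.1] [155.6  73.8  88.6]
11.5833 [ 3.2 -2.9  6.9] [147.2  60.8  88.6]
{'red': (np.float64(36.3), np.float64(40.8), (np.float64(-0.5), np.float64(13.5))), 'blue': (np.float64(48.1), np.float64(64.0), (np.float64(32.5), np.float64(80.5)))}
```

View pics/d3.png

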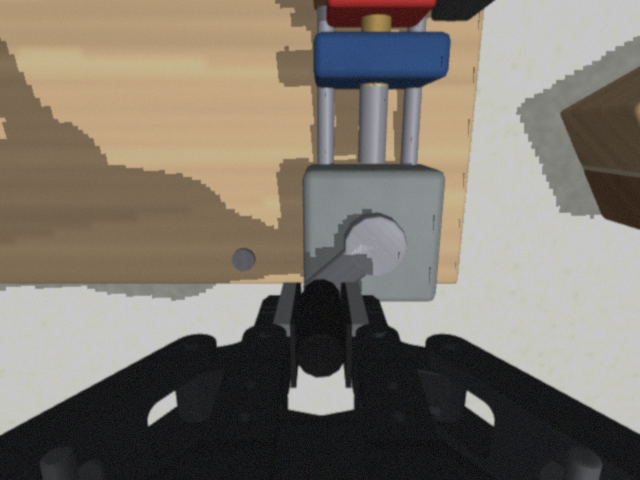

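```bash
python3 - <<'E'
from h import *
c=(.1263,.0837);a0=0.6758-1.5
for i in range(2):
    crank(a0-.55*i,a0-.55*(i+1),c,.03,step=.28); p=toJ(arm.get_position());print(arm.get_t(),arm.get_wrist_force().round(1),p.round(1))
im,C=pic('d4');print(gaps(im,C))
cv2.imwrite('pics/d4c.png',cv2.resize(im[0:260,250:490],None,fx=2.3,fy=2.3,interpolation=cv2.INTER_CUBIC))
E
```

```text
12.1333 [ 0.9 -1.8  7.5] [131.9  53.5  88.6]
12.6333 [ 1.7 -0.6  7.9] [115.6  55.3  88.6]
{'red': (np.float64(30.3), np.float64(38.5), (np.float64(76.5), np.float64(99.5))), 'blue': (np.float64(43.4), np.float64(57.7), (np.float64(112.5), np.float64(151.5)))}
```

View pics/d4c.png

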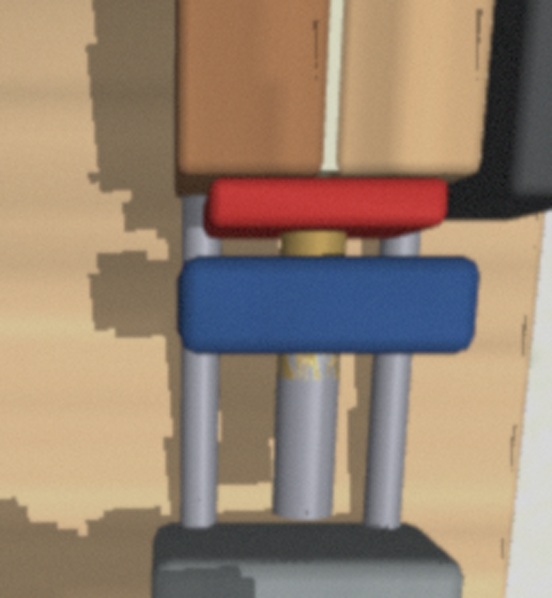

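```bash
python3 - <<'E'
from h import *
c=(.1263,.0837);a0=0.6758-2.6
crank(a0,a0+.5,c,.03,step=.25);arm.sleep(.2)
im,C=pic('d5');print(gaps(im,C),arm.get_wrist_force())
# let go, rise, view
arm.gripper_to(.05,20)
p=arm.get_position()
arm.move_l(p+[0,0,.075],None,.15)
arm.move_pose(J(.10,.083,.165),RA)
im,C=pic('d6');print(gaps(im,C),arm.get_t())
cv2.imwrite('pics/d6c.png',cv2.resize(im[0:300,200:470],None,fx=2,fy=2,interpolation=cv2.INTER_CUBIC))
E
```

```text
{'red': (np.float64(30.7), np.float64(39.5), (np.float64(34.5), np.float64(60.5))), 'blue': (np.float64(45.4), np.float64(60.3), (np.float64(75.5), np.float64(118.5)))} [ 1.1247433  -1.81521216  8.58761407]
{'red': (np.float64(30.2), np.float64(37.4), (np.float64(127.5), np.float64(140.5))), 'blue': (np.float64(44.5), np.float64(59.3), (np.float64(153.5), np.float64(179.5)))} 14.8417
```

View pics/d6c.png

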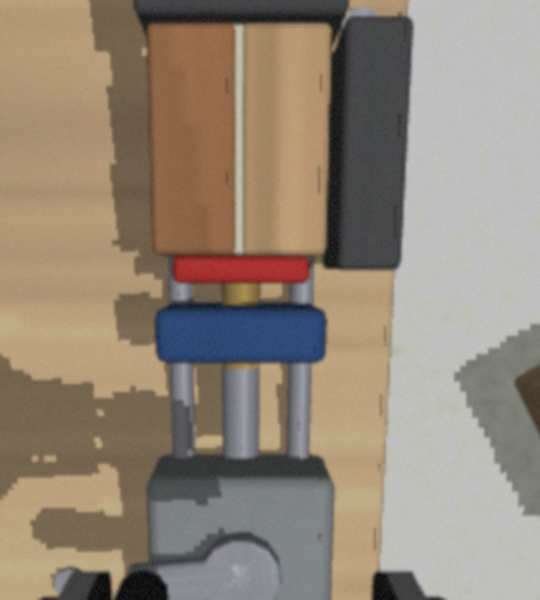

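```bash
python3 - <<'E'
from h import *
arm.move_pose(J(.09,-.04,.23),RA)
im,C=pic('e1');print(arm.get_t(),toJ(C[2]))
E
```

```text
15.5083 [ 24.59833373 -40.1994991  348.87294644]
```

View pics/e1.png

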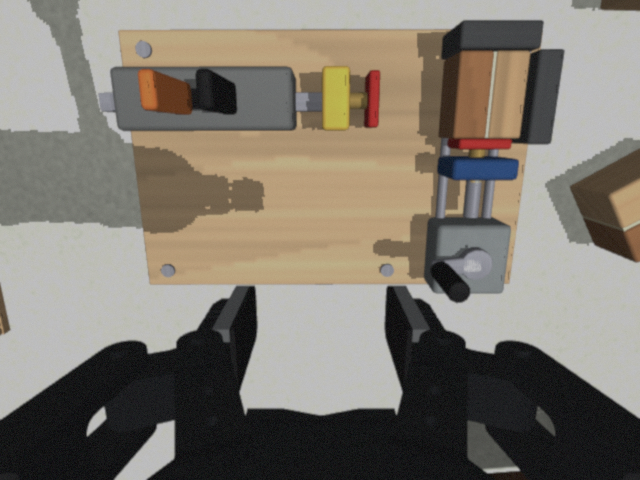

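```bash
python3 - <<'E'
from h import *
d=np.load('pics/e1.npz');C=(d['K'],d['R'],d['o']);im=cv2.imread('pics/e1.png')
e=lambda u,v,z:toJ(onz((u,v),z,C)).round(1)
print("pad front",e(379,98,.05),"pad back",e(368,98,.05),"jaw front",e(349,98,.056),"jaw back",e(324,98,.056))
print("block left top",e(453,98,.052),"bottom",e(442,98,.012), "top right", e(521,98,.052),"housing",e(296,100,.055),e(113,100,.055),e(200,67,.055),e(200,130,.055))
cv2.imwrite('pics/e1c.png',cv2.resize(im[50:150,100:260],None,fx=5,fy=5,interpolation=cv2.INTER_CUBIC))
cv2.imwrite('pics/e1d.png',cv2.resize(im[10:170,300:560],None,fx=3,fy=3,interpolation=cv2.INTER_CUBIC))
E
```

```text
pad front [ 1.8  1.9 50. ] pad back [ 1.8 -6.  50. ] jaw front [  2.2 -20.2  56. ] jaw back [  2.2 -37.9  56. ]
block left top [ 2.  54.7 52. ] bottom [-1.  58.6 12. ] top right [  2.2 103.5  52. ] housing [  3.4 -57.8  55. ] [   3.1 -188.    55. ] [ -18.5 -124.3   55. ] [  23.8 -127.8   55. ]
```

View pics/e1c.png

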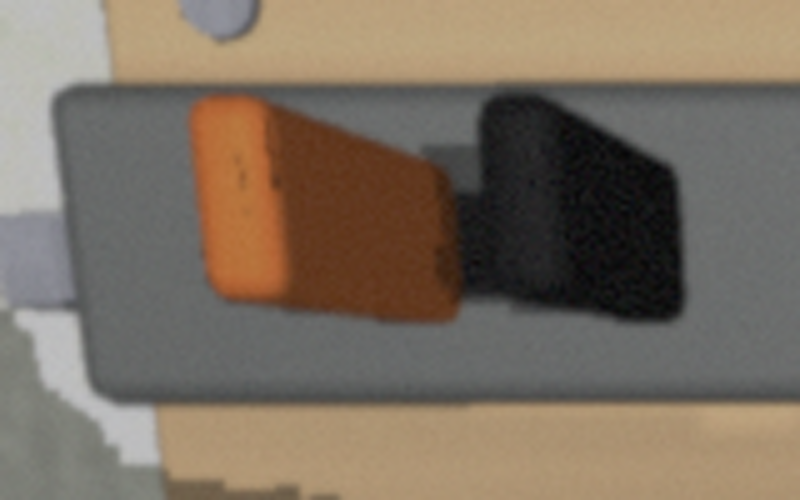

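View pics/e1d.png

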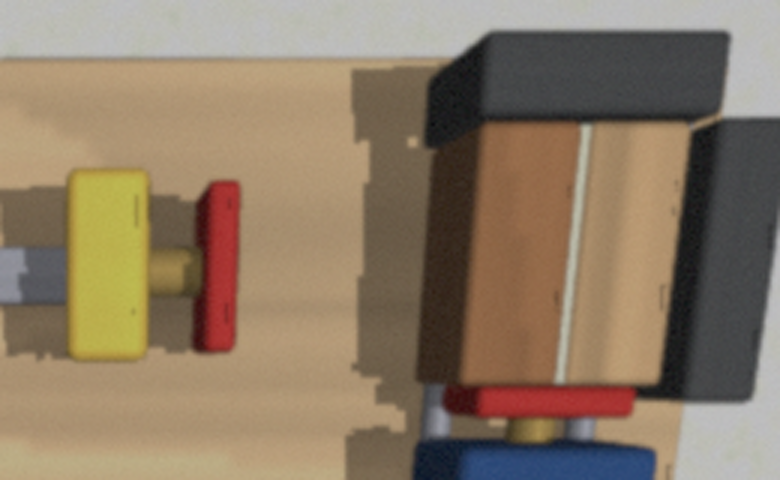

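```bash
python3 - <<'E'
from h import *
d=np.load('pics/e1.npz');C=(d['K'],d['R'],d['o'])
e=lambda u,v,z:toJ(onz((u,v),z,C)).round(1)
t=e(148.6,89.4,.12);h=e(205,89,.12);print(t,h)
yc=(t[1]+h[1])/2/1000+.005; xc=.003; print(yc)
arm.gripper_to(.062,60)
arm.move_pose(J(xc,yc,.185),RA)
f0=arm.get_wrist_force()
print(arm.move_l(J(xc,yc,.097),None,.1,contact_N=6),toJ(arm.get_position()),arm.get_wrist_force()-f0,arm.get_opening(),arm.get_t())
im,C=pic('f1')
cv2.imwrite('pics/f1t.png',arm.snapshot("top"));cv2.imwrite('pics/f1s.png',arm.snapshot("side"))
E
```

```text
[   2.4 -134.9  120. ] [   2.2 -103.9  120. ]
-0.1144
False [   3.73579805 -114.45345137   97.66530449] [-1.97785419 -0.22279616 -0.46425135] 0.06214197532623126 17.375
```

View pics/f1.png

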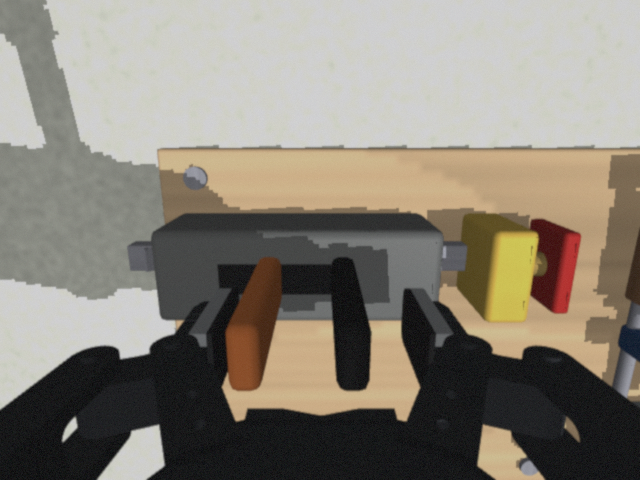

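View pics/f1t.png

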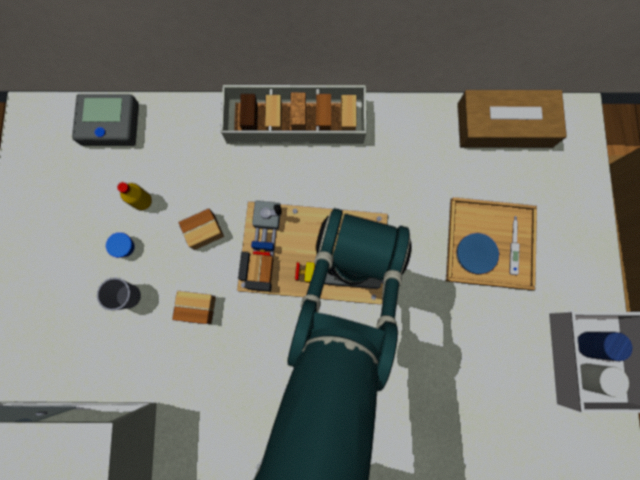

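View pics/f1s.png

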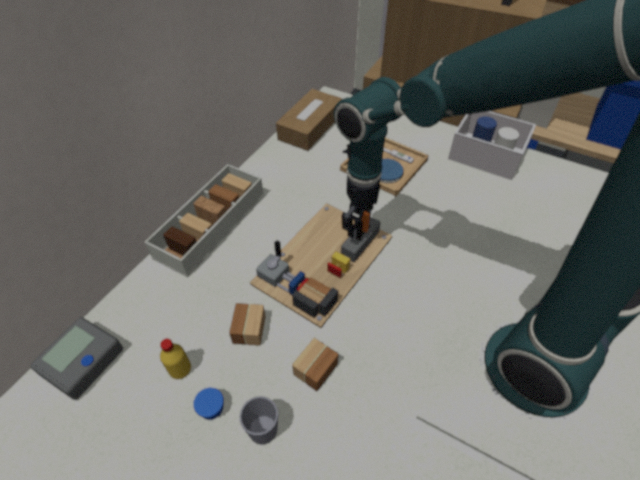

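```bash
python3 - <<'E'
from h import *
p0=arm.get_position();f0=arm.get_wrist_force()
for s in [2,4,5,6,7,8,10,12,14,16,18,20,21,22]:
    arm.move_l(p0+jy*s/1000,None,.05)
    f=arm.get_wrist_force()-f0; print(s,((arm.get_position()-p0)@jy*1000).round(1),f.round(1),arm.get_opening().round(4))
    if f@jy<-18: break
print(arm.get_t());im,C=pic('f2')
cv2.imwrite('pics/f2t.png',arm.snapshot("top"))
E
```

```text
Traceback (most recent call last):
AttributeError: 'float' object has no attribute 'round'
```

```bash
cat >> h.py <<'E'
P0=J(.003,-.1144,.097)
def stroke(ss,fmax=18,f0=None,speed=.05,quiet=False):
    if f0 is None: f0=arm.get_wrist_force()
    for s in ss:
        arm.move_l(P0+jy*s/1000,None,speed)
        f=(arm.get_wrist_force()-f0)@jy
        if not quiet: print(s,round(float((arm.get_position()-P0)@jy*1000),1),"fy",round(float(f),1))
        if f<-fmax: break
E
python3 - <<'E'
from h import *
stroke([4,5,6,7,8,10,12,14,16,18,20,21,22])
print(arm.get_t(),arm.get_opening());im,C=pic('f2')
cv2.imwrite('pics/f2t.png',arm.snapshot("top"))
E
```

```text
4 3.8 fy -0.3
5 4.7 fy -1.1
6 5.4 fy -3.4
7 6.2 fy -4.8
8 7.1 fy -6.0
10 9.1 fy -4.0
12 11.1 fy -4.3
14 13.1 fy -5.1
16 15.0 fy -5.0
18 17.0 fy -4.5
20 18.9 fy -5.6
21 19.8 fy -6.6
22 20.8 fy -6.1
21.025 0.06195352221280239
```

View pics/f2.png

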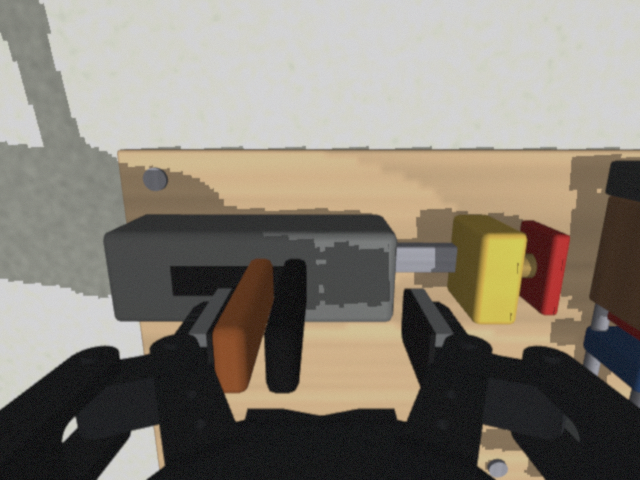

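```bash
python3 - <<'E'
from h import *
for n,pts in (('f1',[(536,260),(578,260)]),('f2',[(524,260),(569,260),])):
    d=np.load(f'pics/{n}.npz');C=(d['K'],d['R'],d['o'])
    print(n,"jaw front",toJ(onz(pts[0],.056,C)).round(1),"pad face",toJ(onz(pts[1],.05,C)).round(1))
stroke([23,24],fmax=14)
im,C=pic('f3')
stroke([1],speed=.15)
stroke([8,12,16,20,22,23,24],fmax=14,f0=arm.get_wrist_force())
im,C=pic('f4');print(arm.get_t())
cv2.imwrite('pics/f4t.png',arm.snapshot("top"))
E
```

```text
f1 jaw front [ -7.7 -21.1  56. ] pad face [-5.7  1.3 50. ]
f2 jaw front [-8.5 -5.9 56. ] pad face [-6.6 17.5 50. ]
23 21.6 fy -0.9
24 21.7 fy -4.8
1 1.1 fy 12.2
8 8.4 fy -3.9
12 12.0 fy -5.1
16 15.8 fy -6.6
20 19.7 fy -7.1
22 21.6 fy -7.1
23 21.7 fy -11.1
24 21.8 fy -15.3
23.8167
```

View pics/f4.png

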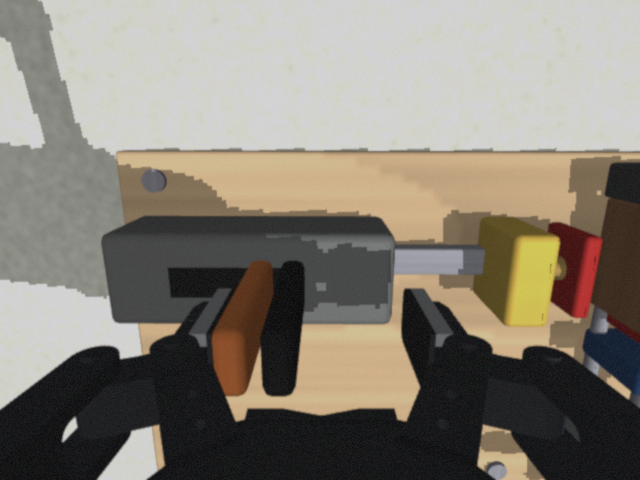

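```bash
python3 - <<'E'
from h import *
for n,pts in (('f4',[(556,265),(601,265)]),):
    d=np.load(f'pics/{n}.npz');C=(d['K'],d['R'],d['o'])
    print(n,"jaw front",toJ(onz(pts[0],.056,C)).round(1),"pad face",toJ(onz(pts[1],.05,C)).round(1))
stroke([1],speed=.15,quiet=True)
stroke([8,12,16,20,22],fmax=14,f0=arm.get_wrist_force())
im,C=pic('f5');print(arm.get_t())
t=arm.snapshot("top");cv2.imwrite('pics/f5t.png',cv2.resize(t[235:300,225:345],None,fx=6,fy=6,interpolation=cv2.INTER_CUBIC));cv2.imwrite('pics/f5T.png',t)
E
```

```text
f4 jaw front [-7.5  8.7 56. ] pad face [-5.4 32.5 50. ]
8 8.4 fy -4.5
12 12.0 fy -4.8
16 15.7 fy -6.2
20 19.6 fy -6.5
22 21.5 fy -6.9
25.5083
```

View pics/f5.png

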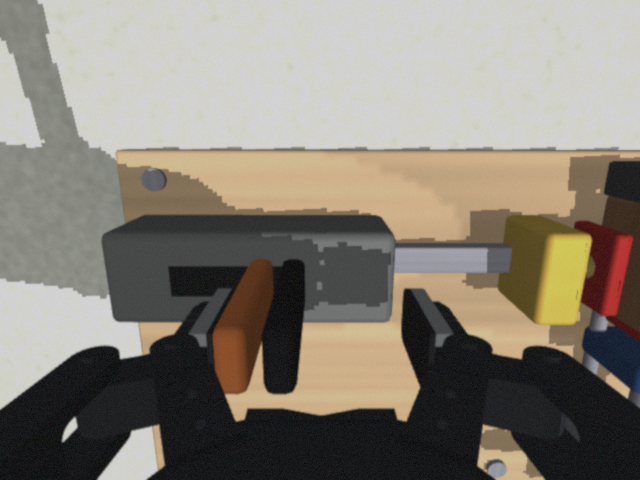

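View pics/f5t.png

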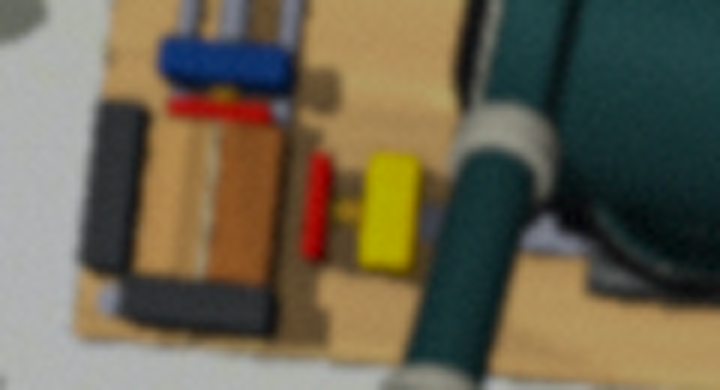

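```bash
python3 - <<'E'
from h import *
C=cam("top");s=lambda u,v:(225+u/6,235+v/6)
print("pad face",toJ(onz(s(303,210),.05,C)),"block edge top",toJ(onz(s(279,210),.052,C)),"jaw front",toJ(onz(s(361,210),.056,C)))
d=np.load('pics/f5.npz');C=(d['K'],d['R'],d['o'])
print("jaw front",toJ(onz((588,265),.056,C)).round(1),"pad face",toJ(onz((630,265),.05,C)).round(1),"block edge", toJ(onz((608,162),.052,C)))
stroke([1],speed=.15,quiet=True)
stroke([8,10,12,14,15,16,17,18],fmax=9.5,f0=arm.get_wrist_force())
im,C=pic('f6');print(arm.get_t())
t=arm.snapshot("top");cv2.imwrite('pics/f6t.png',cv2.resize(t[235:300,225:345],None,fx=6,fy=6,interpolation=cv2.INTER_CUBIC))
E
```

```text
pad face [-3.52627683 46.59046166 50.        ] block edge top [-4.57106923 55.29540523 52.        ] jaw front [-2.17930627 24.53377279 56.        ]
jaw front [-6.5 22.8 56. ] pad face [-4.5 45.9 50. ] block edge [-50.11465878  25.76205029  52.        ]
8 8.4 fy -4.8
10 9.9 fy -6.1
12 11.6 fy -6.0
14 13.6 fy -7.6
15 14.5 fy -7.7
16 15.5 fy -7.2
17 16.5 fy -7.5
18 17.4 fy -7.5
27.9417
```

View pics/f6.png

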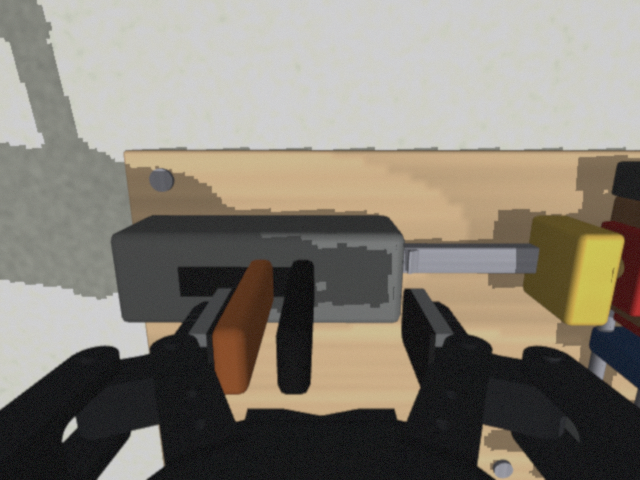

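View pics/f6t.png

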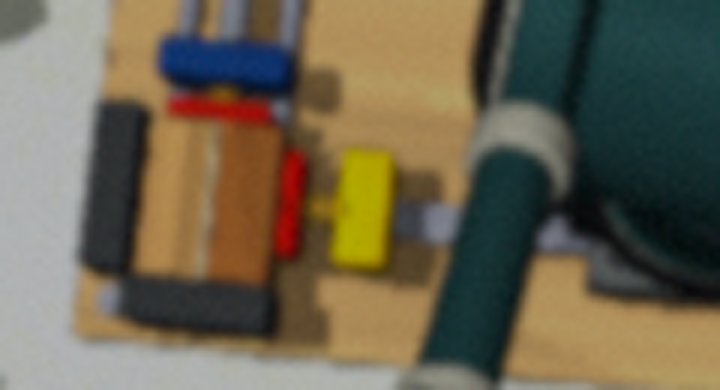

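```bash
python3 - <<'E'
from h import *
f0=np.array([0,0,0.])
b=arm.get_wrist_force()@jy;print("abs fy now",b)
for s in [18.7,19.4,20.1,20.8,21.5]:
    arm.move_l(P0+jy*s/1000,None,.03);arm.sleep(.1);f=arm.get_wrist_force()@jy-b;print(s,round(float((arm.get_position()-P0)@jy*1000),1),round(float(f),2))
    if f<-3: break
im,C=pic('f7');print(arm.get_t())
t=arm.snapshot("top");cv2.imwrite('pics/f7t.png',cv2.resize(t[235:300,225:345],None,fx=6,fy=6,interpolation=cv2.INTER_CUBIC))
E
```

```text
abs fy now -7.262580893973797
18.7 18.1 -0.19
19.4 18.7 -0.13
20.1 19.3 -0.18
20.8 19.9 -1.54
21.5 20.5 -2.52
29.7917
```

View pics/f7t.png

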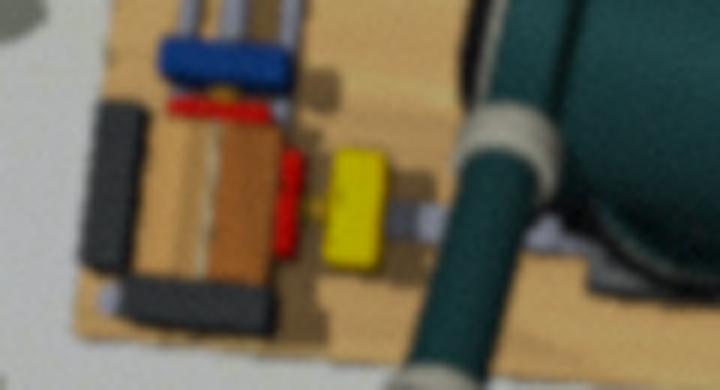

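View pics/f7.png

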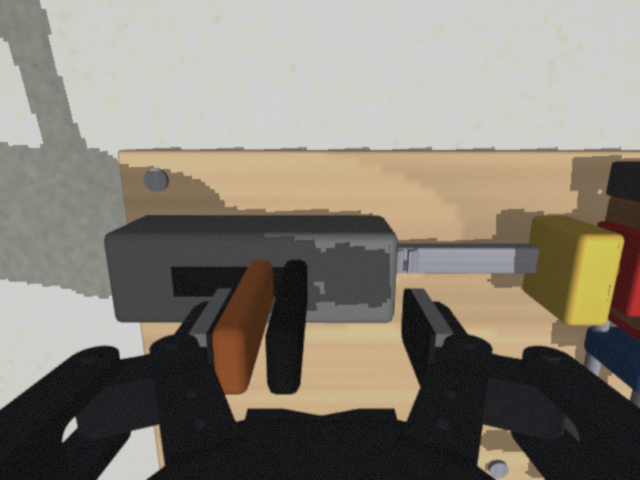

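```bash
python3 - <<'E'
from h import *
stroke([1],speed=.1,quiet=True);arm.sleep(.2)
t=arm.snapshot("top");cv2.imwrite('pics/f8t.png',cv2.resize(t[235:300,225:345],None,fx=6,fy=6,interpolation=cv2.INTER_CUBIC))
f0=arm.get_wrist_force()
for s in [5,6.5,8,9,10,11,12,13]:
    arm.move_l(P0+jy*s/1000,None,.04);arm.sleep(.1);f=(arm.get_wrist_force()-f0)@jy;print(s,round(float((arm.get_position()-P0)@jy*1000),1),round(float(f),2))
    if f<-10: break
im,C=pic('f9');print(arm.get_t())
t=arm.snapshot("top");cv2.imwrite('pics/f9t.png',cv2.resize(t[235:300,225:345],None,fx=6,fy=6,interpolation=cv2.INTER_CUBIC))
E
```

```text
5 4.8 -4.58
6.5 5.8 -6.83
8 6.9 -7.68
9 7.7 -8.79
10 8.5 -9.9
11 9.3 -11.29
32.6
```

View pics/f8t.png

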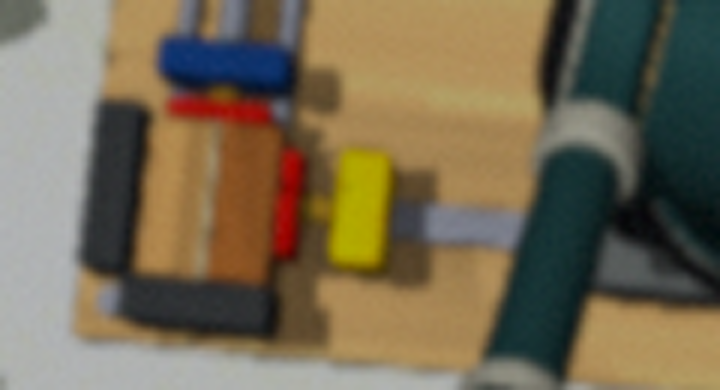

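View pics/f9t.png

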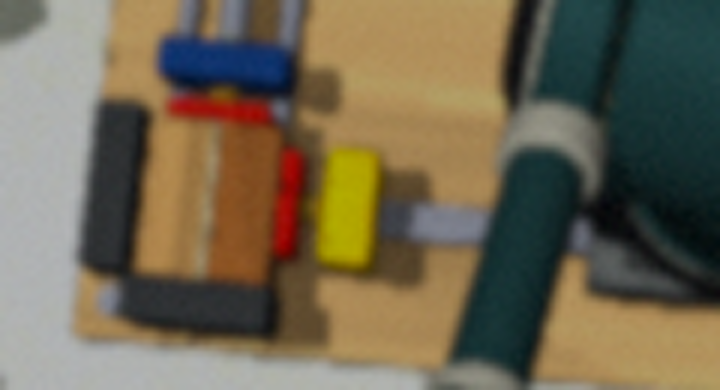

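```bash
python3 - <<'E'
from h import *
arm.move_l(P0+jy*11.7/1000,None,.03);arm.sleep(.3);print(arm.get_wrist_force()@jy,toJ(arm.get_position()))
im,C=pic('g1');t=arm.snapshot("top");cv2.imwrite('pics/g1T.png',t)
def m(t):
    g=cv2.cvtColor(t,cv2.COLOR_BGR2HSV)[235:300,260:345];s=t[235:300,260:345].astype(float)
    yel=((g[...,0]>22)&(g[...,0]<34)&(g[...,1]>180)&(g[...,2]>110));yel[:,:]&=True
    n,l,st,c=cv2.connectedComponentsWithStats(yel.astype(np.uint8));i=1+st[1:,4].argmax();cy=c[i]
    red=((g[...,0]<8)|(g[...,0]>172))&(g[...,1]>170)&(g[...,2]>80)
    n,l,st,c2=cv2.connectedComponentsWithStats(red.astype(np.uint8))
    r=[(c2[j]+[260,235]).round(2).tolist()+[int(st[j,4])] for j in range(1,n) if st[j,4]>15]
    return (cy+[260,235]).round(2),r
C=cam("top")
for n in ('a_top','f5T','g1T'):
    y,r=m(cv2.imread(f'pics/{n}.png'));print(n,y,r)
    for q in r:
        print("   dist jaw-pad centres", (toJ(onz(q[:2],.05,C))-toJ(onz(y,.056,C)))[:2].round(1))
cv2.imwrite('pics/g1t.png',cv2.resize(t[235:300,225:345],None,fx=6,fy=6,interpolation=cv2.INTER_CUBIC))
E
```

```text
-11.00853939193706 [   3.06363826 -104.57358719   96.98536009]
a_top [309.02 271.07] [[265.0, 245.97, 37], [296.98, 270.87, 60]]
   dist jaw-pad centres [ 48.2 104.8]
   dist jaw-pad centres [-1.4 27.1]
f5T [289.17 269.61] [[264.74, 253.26, 35], [277.21, 268.99, 71]]
   dist jaw-pad centres [32.4 59.2]
   dist jaw-pad centres [-0.4 27.3]
g1T [282.07 269.16] [[264.89, 253.31, 36], [272.62, 268.4, 73]]
   dist jaw-pad centres [32.8 43. ]
   dist jaw-pad centres [ 0.4 21.8]
```

View pics/g1.png

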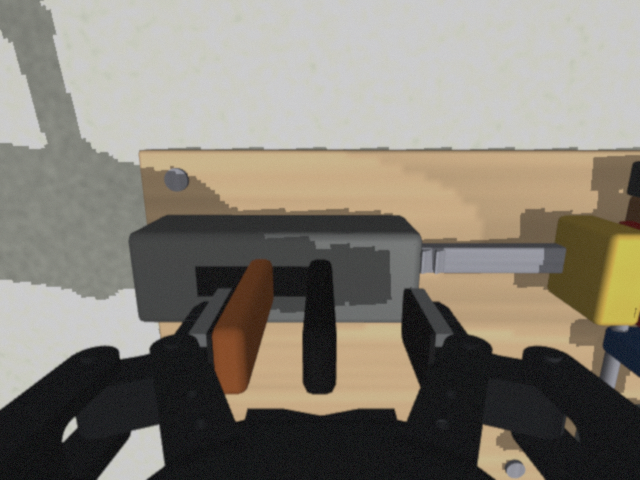

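```bash
python3 - <<'E'
from h import *
arm.move_l(P0+jy*13.2/1000,None,.03);arm.sleep(.5);print(arm.get_wrist_force()@jy,toJ(arm.get_position()),arm.get_opening(),arm.get_t())
C=cam("top")
for k in range(3):
    t=arm.snapshot("top");s=t[235:300,260:345];g=cv2.cvtColor(s,cv2.COLOR_BGR2HSV)
    def big(m,sel):
        n,l,st,c=cv2.connectedComponentsWithStats(m.astype(np.uint8));L=[(st[j,4],c[j]+[260,235]) for j in range(1,n) if st[j,4]>15];return sel(L)
    y=big((g[...,0]>22)&(g[...,0]<34)&(g[...,1]>180)&(g[...,2]>110),lambda L:max(L,key=lambda q:q[0])[1])
    r=big(((g[...,0]<8)|(g[...,0]>172))&(g[...,1]>170)&(g[...,2]>80),lambda L:max(L,key=lambda q:q[0])[1])
    print("clamp compression",27.2-(toJ(onz(r,.05,C))-toJ(onz(y,.056,C)))[1])
cv2.imwrite('pics/g2t.png',cv2.resize(t[215:300,225:345],None,fx=6,fy=6,interpolation=cv2.INTER_CUBIC))
E
```

```text
-11.895255977639211 [   3.03910356 -103.28029972   96.94189488] 0.062186644014350145 34.05
clamp compression 6.309701853004963
clamp compression 6.369925480836155
clamp compression 6.513346551909994
```

View pics/g2t.png

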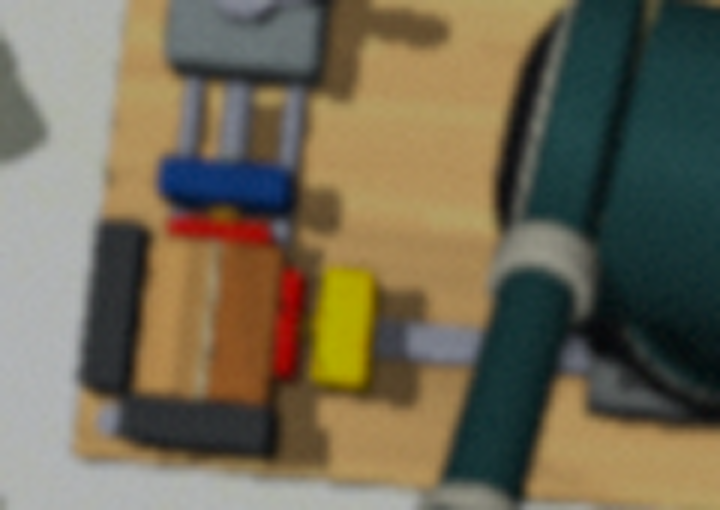

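Both pads bear on the block and both jaw gaps are about half closed: clamp roughly 6.4 mm in, vise roughly 7 mm in. The fingers hold the trigger with about 11 N, so I'm handing in.

```bash
python3 - <<'E'
from h import *
arm.hand_in(); print(arm.get_t(),arm.get_wrist_force()@jy)
E
```

```text
the job is handed in; nothing more can be done
the job is handed in; nothing more can be done
```

I cranked the vise onto the block, pumped the clamp up to it, and handed the job in at about 34 s with the trigger still held. No verdict was reported.

- **Vise:** I turned the crank clockwise about 7.1 rad. The pad then looked pressed about 8.8 mm in, so I backed off 0.5 rad and let go. The close view afterwards put it at about 7 mm, flush on the block.
- **Clamp:** Three full strokes and one shorter one brought the pad to the block. I let go once at about 1.3–3 mm of press and the jaw stayed put. A last partial stroke is held with about 11 N on the trigger. The last picture gave 6.3–6.5 mm of press.
- **Trigger method:** I pushed the trigger towards the handle with one finger by moving the arm, with the open fingers around both posts. I did not squeeze the two posts together.
- **Block and surroundings:** In the last top view the block sits square in its nest. I did not touch the jaws, pads or block by hand, and the arm went near none of the objects around the jig.
- **Checks that disagreed:** My jig frame differed by about 2–3 mm between views. In the next-to-last check the clamp press came out at 5.4 mm from the picture and about 6 mm from the force. I did not measure the vise press again after clamping; I only saw in the last top view that its gap looked unchanged.

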